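Sweep jar lids off the sorting tray into the tub

TASK

Sweep the four loose black jar lids along the sorting tray with the fingertips and out over the end of its spout, so that all four drop into the white tub below. Only push the lids gently: never lift, pinch or press hard on one. Leave the closed sample jar standing just where it is in the tray, and do not shift the tub or the bottle and pot beside the tray.

Things in the scene. Friction and masses are not known exactly. Their poses are not given: they have to be found in the camera images.
- tray_floor (a point): Sorting tray of stainless sheet on four short feet, fixed. Point on the upper face of its level floor, 62 mm above the bench. x points along the tray to the spout, z up. Inside: x = -150 mm (closed back end) to 100 mm at full width, y = -120 to 120 mm; beyond that see spout_lip. A rim 4 mm thick stands 28 mm above the floor all round, except across the open end of the spout.
- spout_lip (a point): Middle of the open end edge of the tray's spout, at floor level: 185 mm along x from tray_floor, same axes. From x = 100 mm the tray's walls taper at 45 degrees to 140 mm inside width (y = -70 to 70) at x = 150 mm; the spout goes on level at that width to this edge. A lid pushed past the edge drops into the tub.
- tub: Open white plastic tub, loose on the bench under the spout, outside 150 mm (its x, along the tray) by 190 mm (its y) by 46 mm high, walls 4 mm, 0.45 kg. Origin: centre of its underside. Its rim is 12 mm lower than the sheet of the spout, which reaches about 25 mm in over the near wall.
- jar_center (a point): Closed sample jar standing in the tray among the lids, loose: white round body 60 mm across and 37 mm high, with a black lid like the loose ones screwed on top, 53 mm high in all, about 0.2 kg. Point at its centre, half-way up, 26.5 mm above the tray's floor; z up. It stays where it is.
- amber_bottle: Small amber bottle, 48 mm across, 100 mm high, loose on the bench beside the tray on its side away from the robot. Origin: centre of its underside.
- white_pot: White screw pot, 64 mm across, 75 mm high, loose on the bench near the tub on the side away from the robot. Origin: centre of its underside.
- lid1_center (a point): Loose jar lid 1 of 4 (all alike): black round plastic screw lid, 45 mm across, 16 mm high, about 15 g, lying flat in the tray. Point at its centre, half-way up, 8 mm above the tray's floor. Smooth: friction about 0.3 on the tray and on the fingers, so it slides easily. At the start there is at least 35 mm of clear floor between a lid and the back end of the tray.
- lid2_center (a point): Loose jar lid 2 of 4 (all alike): black round plastic screw lid, 45 mm across, 16 mm high, about 15 g, lying flat in the tray. Point at its centre, half-way up, 8 mm above the tray's floor. Smooth: friction about 0.3 on the tray and on the fingers, so it slides easily. At the start there is at least 35 mm of clear floor between a lid and the back end of the tray.
- lid3_center (a point): Loose jar lid 3 of 4 (all alike): black round plastic screw lid, 45 mm across, 16 mm high, about 15 g, lying flat in the tray. Point at its centre, half-way up, 8 mm above the tray's floor. Smooth: friction about 0.3 on the tray and on the fingers, so it slides easily. At the start there is at least 35 mm of clear floor between a lid and the back end of the tray.
- lid4_center (a point): Loose jar lid 4 of 4 (all alike): black round plastic screw lid, 45 mm across, 16 mm high, about 15 g, lying flat in the tray. Point at its centre, half-way up, 8 mm above the tray's floor. Smooth: friction about 0.3 on the tray and on the fingers, so it slides easily. At the start there is at least 35 mm of clear floor between a lid and the back end of the tray.
Not all that is in view belongs to the job. What is shaped like the part that bears jar_center but pink or yellow is not meant. What is shaped like the part that bears lid1_center but pink or turquoise is not meant.

How it is judged (in metres and radians):
At the end, for the whole second after the job is handed in: All four lids lie at rest inside the tub (centres within its walls and below 48 mm over the bench, slower than 0.03 m/s); the sample jar is upright and within 12 mm of where it was; tub, amber bottle and white pot are within 20 mm of where they were (x of lid1_center in the frame of tub between -0.072 and 0.072 m and y of lid1_center in the frame of tub between -0.092 and 0.092 m and z of each of lid1_center, lid2_center, lid3_center, lid4_center in the frame of tub below 0.048 m and linear speed of each of lid1, lid2, lid3, lid4 below 0.03 m/s and x of lid2_center in the frame of tub between -0.072 and 0.072 m and y of lid2_center in the frame of tub between -0.092 and 0.092 m and x of lid3_center in the frame of tub between -0.072 and 0.072 m and y of lid3_center in the frame of tub between -0.092 and 0.092 m and x of lid4_center in the frame of tub between -0.072 and 0.072 m and y of lid4_center in the frame of tub between -0.092 and 0.092 m and distance of jar_center from where it was at the start of the episode below 0.012 m and angle between jar_center's own z axis and vertical below 0.1 rad and distance of each of tub, amber_bottle, white_pot from where it was at the start of the episode below 0.02 m); the robot touches nothing.
It fails at once if a lid is lifted: its centre more than 30 mm above the tray's floor (it lies at 8 mm) (z of any of lid1_center, lid2_center, lid3_center, lid4_center in the frame of tray_floor above 0.03 m).
It fails at once if a lid is pinched or pressed hard: more than 25 N between the fingers and a lid (contact force between the fingers and lid1 above 25 N or contact force between the fingers and lid2 above 25 N or contact force between the fingers and lid3 above 25 N or contact force between the fingers and lid4 above 25 N).
It fails at once if the sample jar is shifted by more than 12 mm or tipped (distance of jar_center from where it was at the start of the episode above 0.012 m or angle between jar_center's own z axis and vertical above 0.25 rad).
It fails at once if the tub, the amber bottle or the white pot is shifted by more than 20 mm (distance of any of tub, amber_bottle, white_pot from where it was at the start of the episode above 0.02 m).
It also fails if it takes over 67 s, if anything falls off the work surface, if the arm or the gripper's body presses on something with over 40 N, if the wrist force passes 120 N, or if a joint passes its speed limit or range.

ROBOT

A 6-joint arm with a two-finger parallel gripper is mounted at the origin on the work surface. World frame = base frame: x ahead of the robot, y to its left, z up, the work surface at z = 0. Lengths are in mm, angles in rad, forces in N, time in s.
With the tool pointing down it reaches from about 200 to 875 mm from the base axis. Payload 3.4 kg.
Tool frame: the origin (TCP) lies at the very end of the fingers, on their centre line; the grasp point (between the pads) lies 19 mm behind it; z points along the fingers, y is the direction in which the jaws open and shut (so a half turn about z gives the same grasp; the last joint's range is limited). The gripper opens to 94 mm and grips with 3 to 60 N. Pads are 16 mm wide; open, the fingers measure 119 mm over their backs; the gripper's body (75 mm by 177 mm) begins 78 mm behind the grasp point.
Start: joints at [1.014, 0.276, 1.505, -0, 1.361, -0.121], TCP at [242.75, 521.285, 205.493] pointing down, gripper open.
Joint ranges: [-2.89, 2.89], [-0.75, 2.08], [0.22, 2.7], [-1.18, 4.32], [0.11, 2.71], [-2.7, 2.7]. Speed limits (rad/s): [2.57, 2.57, 3.14, 3.14, 3.14, 3.14].

INTERFACE

Orientations are given as a unit quaternion [w, x, y, z].
In Python, from workcell import ctrl gives the robot as it stands.
- The arm moves only by the tool drive_tool, never from a script. Its argument "plan" is a list of rows, each a list of 7 numbers: the shift along the tool's x, y, z in cm, then the turn, a rotation vector about the tool's x, y, z in degrees, then the opening, from 0 (shut) to 1 (fully open). A call has 1 to 20 rows; each row shifts and turns the commanded pose from where the row before left it, along the tool's axes as they then stand; what a row does not reach is not made up. A row lasts 1/12 s, in which the tool goes at most 41.7 mm and 7.16 degrees, less where a joint would pass 70% of its speed; a pose out of reach is approached as far as the arm can. A call is refused whole if a number of a shift passes 4.17 or a number of a turn 7.16, either way. A call with a gripper value outside its range is refused whole. The fingers move at their own pace and stop on an object; "grip_force" is the grip in N (left out, the last holds). Time passes only in rows, so rows that do not move let the fingers close. It gives the time, the measured TCP pose, the force and the opening at its end, in the units of the state.
- ctrl.observe(): the state, without advancing time (a new reading comes with each control period).
- ctrl.camera(name): name is "scene" or "top" or "wrist"; returns (picture, depth): 400x640x3 uint8, blue, green, red; 400x640 float32, mm along the optical axis (not along the pixel's ray), 0 where there is no reading.
- ctrl.camera_model(name): a dict with "vertical_fov" (degrees; the focal length in pixels is half the picture's height over the tangent of half this angle, whatever the lens; pixels are square), "cx", "cy" (the principal point, pixels), "rvec" (rotation vector, rad) and "tvec" (3), from world to camera coordinates, as OpenCV has them; the wrist camera has in their place "tool_from_camera" (4x4, takes a point from camera to tool coordinates, whose origin is the TCP and whose axes are the flange's). Camera axes: x right, y down, z forward; pixel columns grow to the right and rows downward; lengths in mm; the calibration is good to about 2 mm. A picture is of the moment at which its call begins: read the wrist's pose just before it. camera_model takes no time and is no camera call.
- ctrl.hand_in(): hands the job in, once; it reports no verdict.
The state is a dict: "clock": time; "joint_positions": joint angles; "dq": joint speeds; "joint_torque": joint torques, N m; "tcp_pos": TCP position; "orientation": TCP orientation; "contact_force": force on the tool from outside, world axes, zero at the start; "ft_torque": the same for the moment, N m; "opening": finger opening in mm.
Only numpy, scipy, OpenCV 4.12 (cv2) and the standard library are available. Lean on these libraries where they do the work, as an engineer would, in place of code of your own. Each camera call takes 0.05 s, during which the arm holds its last target.

## Working session

There is one attempt and no reset: what is moved stays moved. The work goes in short steps, Python scripts to look and compute and a tool call to move; the robot and the scene stay as the last step left them, time stands still between calls to the robot, and variables do not carry over. Pictures are saved under pics/ and viewed, and the job is handed in when it is done.

Besides the shell and the picture viewer there is one more tool, called after "Emit:" as name(argument=value, ...) on one line, values as JSON. drive_tool: Moves the arm, as the interface text tells. Its arguments: {"type":"object","properties":{"plan":{"type":"array","items":{"type":"array","items":{"type":"number"}}},"grip_force":{"type":"number"}},"required":["plan"]}

```bash
mkdir -p pics; ls
python3 - <<'E'
from workcell import ctrl
import cv2, numpy as np
print(ctrl.observe())
for n in ["scene","top","wrist"]:
    im,d=ctrl.camera(n); cv2.imwrite(f"pics/{n}0.png",im); np.save(f"pics/{n}0.npy",d); print(n,ctrl.camera_model(n))
E
```

```text
pics
{'clock': 0.0, 'joint_positions': array([ 1.01402664e+00,  2.76561998e-01,  1.50610573e+00, -2.17116957e-05,
        1.36069924e+00, -1.21026785e-01]), 'dq': array([ 0.00012424, -0.00163904, -0.00212092, -0.00176046,  0.00037686,
       -0.00121048]), 'joint_torque': array([ 2.49877281e-03, -4.04579115e+01, -2.37233537e+01,  7.04368693e-02,
        3.43021145e-02, -1.52563257e-04]), 'tcp_pos': array([242.42443599, 520.77540416, 204.63448664]), 'orientation': array([-2.84922031e-04,  2.16149581e-01,  9.76359858e-01, -8.40224802e-04]), 'contact_force': array([-0.60646108,  0.15712487, -0.51429008]), 'ft_torque': array([-0.02209663,  0.01920624,  0.00073165]), 'opening': 94.06268900052848}
scene {'vertical_fov': 44.14490072259627, 'cx': 317.4430752537237, 'cy': 204.02529187892387, 'rvec': array([ 1.6757146 ,  2.08841637, -0.65056633]), 'tvec': array([  93.50967334, -449.61822156, 1458.48228496])}
top {'vertical_fov': 50.25543099506885, 'cx': 318.38300487550737, 'cy': 197.9719373694793, 'rvec': array([ 2.10739183, -2.12887333,  0.22169903]), 'tvec': array([ 32.8190955 , 622.75982332, 703.28892492])}
wrist {'vertical_fov': 62.632882308167865, 'cx': 315.31604675679404, 'cy': 207.63327365484267, 'tool_from_camera': array([[ 2.82504759e-04, -9.68987128e-01, -2.47111040e-01,
         7.14491300e+01],
       [ 9.99999916e-01,  3.47350521e-04, -2.18822474e-04,
         3.97987050e-01],
       [ 2.97870310e-04, -2.47110957e-01,  9.68987144e-01,
        -1.79672349e+02],
       [ 0.00000000e+00,  0.00000000e+00,  0.00000000e+00,
         1.00000000e+00]])}
```

View pics/scene0.png

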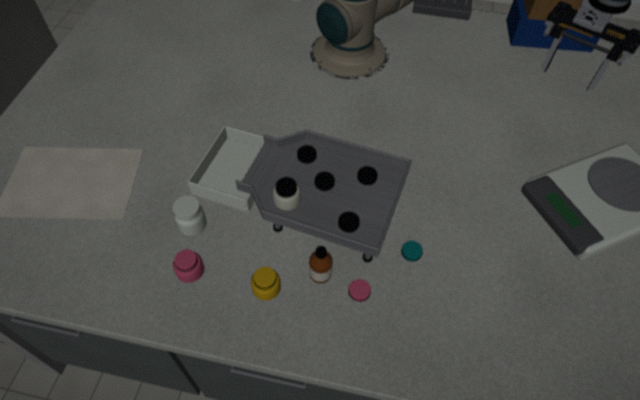

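View pics/top0.png

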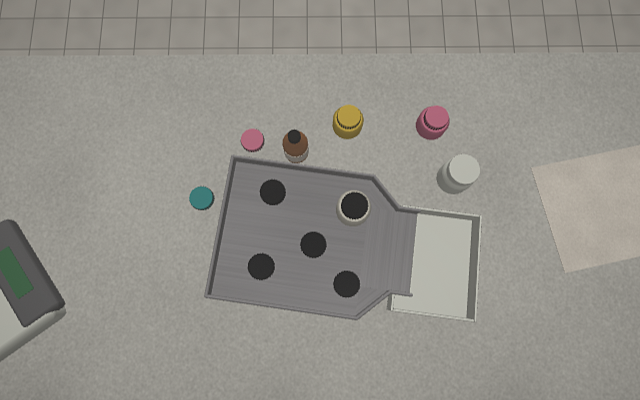

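View pics/wrist0.png

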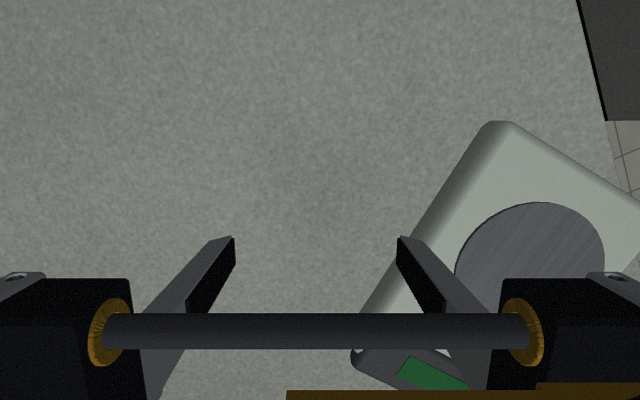

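```bash
cat > h.py <<'E'
from workcell import ctrl
import cv2, numpy as np
from scipy.spatial.transform import Rotation as Rot
def KRt(n):
    m=ctrl.camera_model(n); f=200/np.tan(np.radians(m["vertical_fov"]/2))
    K=np.array([[f,0,m["cx"]],[0,f,m["cy"]],[0,0,1]])
    return K,cv2.Rodrigues(m["rvec"])[0],m["tvec"]
def ray(n,uv,z):
    K,R,t=KRt(n); c=-R.T@t; d=R.T@np.linalg.inv(K)@np.array([uv[0],uv[1],1.]); return c+d*(z-c[2])/d[2]
def proj(n,P):
    K,R,t=KRt(n); p=K@(R@np.asarray(P,float)+t); return p[:2]/p[2]
def blobs(im,thr=60):
    g=im.max(2); m=(g<thr).astype(np.uint8)
    k,l,s,c=cv2.connectedComponentsWithStats(m)
    return [(c[i].round(1),s[i]) for i in range(1,k) if s[i][4]>60]
E
python3 - <<'E'
from h import *
for n in ["top","scene"]:
    im=cv2.imread(f"pics/{n}0.png")
    print(n)
    for c,s in blobs(im):
        if s[4]<1500: print(c,s[2:], ray(n,c,78 if s[4]<2000 else 78).round(1), ray(n,c,115).round(1))
# rim corners top, z=90; outer corners
for nm,uv in dict(bl=(234,156),br=(206,297),fl=(375,177),fr=(356,319)).items(): print(nm,ray("top",uv,90).round(1))
im=cv2.imread("pics/top0.png")
cv2.imwrite("pics/topz.png",cv2.resize(im[140:330,190:490],None,fx=2.66,fy=2.66,interpolation=cv2.INTER_CUBIC))
E
```

```text
top
[293.8 136.3] [ 13  14 138] [734.6  70.   78. ] [721.3  68.1 115. ]
[272.2 191.9] [ 26  25 502] [631.7 108.   78. ] [623.5 104.2 115. ]
[354.1 205.3] [ 27  26 543] [606.3 -35.9  78. ] [599.4 -32.5 115. ]
[312.8 244.3] [ 26  26 512] [538.6  37.1  78. ] [535.1  36.9 115. ]
[260.7 266.1] [ 27  26 534] [502.4 126.2  78. ] [500.8 121.5 115. ]
[346.2 283.7] [ 27  26 532] [471.5 -18.9  78. ] [471.4 -16.3 115. ]
scene
[610.2   5.8] [ 43  15 485] [-286.7  734.5   78. ] [-222.6  709.6  115. ]
[290.9 139.7] [ 33  14 154] [444.8 -62.5  78. ] [477.3 -52.9 115. ]
[306.4 154. ] [ 22  21 362] [479.6 -17.2  78. ] [510.6  -9.7 115. ]
[623.5 177.5] [ 49  49 664] [390.4 685.3  78. ] [425.3 662.5 115. ]
[366.9 175.2] [ 23  22 382] [510.  127.5  78. ] [539.7 128.8 115. ]
[324.3 180.9] [ 23  23 402] [546.5  38.7  78. ] [574.6  43.8 115. ]
[285.8 186. ] [ 24  22 395] [578.7 -40.2  78. ] [605.4 -31.7 115. ]
[348.4 221.7] [ 24  24 446] [639.9 109.4  78. ] [664.  111.5 115. ]
[321.8 254.9] [ 22  25 230] [728.6  72.   78. ] [748.9  75.7 115. ]
[409.1 256. ] [21 13 73] [693.2 241.3  78. ] [715.  237.7 115. ]
[366.8 257.8] [11 10 71] [715.5 160.1  78. ] [736.4 160.  115. ]
bl [694.6 174.9  90. ]
br [452.4 214.1  90. ]
fl [654.1 -72.8  90. ]
fr [414.6 -32.7  90. ]
```

View pics/topz.png

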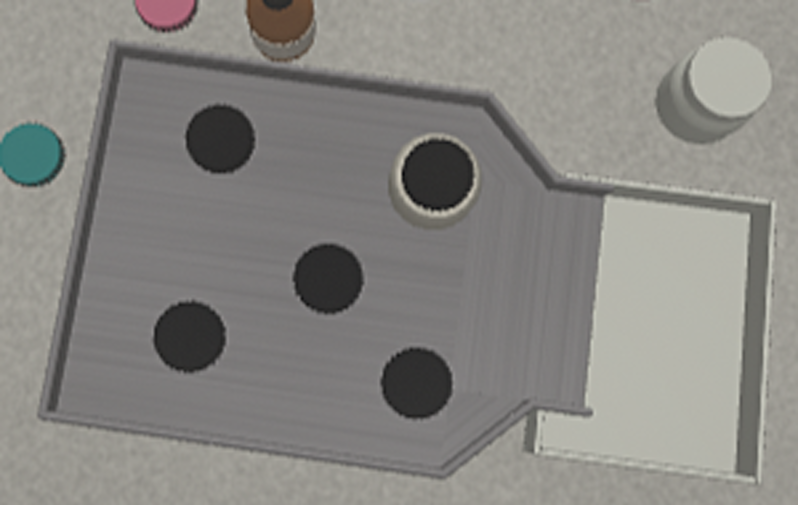

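```bash
cat >> h.py <<'E'
A=np.radians(-9.15)
YD=np.array([np.cos(A),np.sin(A)]); XD=np.array([np.sin(A),-np.cos(A)]); O=np.array([549.5,44.])
def tr(p): d=np.asarray(p)[:2]-O; return np.array([d@XD,d@YD])
def wd(x,y,z): return np.r_[O+x*XD+y*YD,62+z]
def st():
    o=ctrl.observe(); q=o["orientation"]; R=Rot.from_quat(np.r_[q[1:],q[0]]).as_matrix()
    print("t",round(float(o["clock"]),2),"tray xy",tr(o["tcp_pos"]).round(1),"z over floor",round(float(o["tcp_pos"][2]-62),1),"yaw y err deg",round(float(np.degrees(np.arctan2(R[1,1],R[0,1])-A)),2),"tilt",R[:2,2].round(3),"F",o["contact_force"].round(1),"open",round(float(o["opening"]),1))
def look(tag,n="top"):
    im,_=ctrl.camera(n); cv2.imwrite(f"pics/{tag}.png",im)
    for c,s in blobs(im):
        if 300<s[4]<1500: print(c,s[2:],tr(ray(n,c,70)).round(1))
    return im
E
python3 - <<'E'
from h import *
im=cv2.imread("pics/top0.png")
big=cv2.resize(im[140:330,190:490],None,fx=2.66,fy=2.66,interpolation=cv2.INTER_CUBIC)
f=lambda P:tuple(int(v) for v in ((proj("top",P)-[190,140])*2.66+.8))
out=[(-154,-124,28),(102,-124,28),(152,-74,28),(185,-74,28)]
o2=[(x,-y,z) for x,y,z in out[::-1]]
pts=[f(wd(*p)) for p in out+o2]
cv2.polylines(big,[np.array(pts)],True,(0,0,255),1)
cv2.polylines(big,[np.array([f(wd(185,-70,0)),f(wd(185,70,0))])],True,(0,255,0),1)
tub=[(160,-95,-16),(310,-95,-16),(310,95,-16),(160,95,-16)]
cv2.polylines(big,[np.array([f(wd(*p)) for p in tub])],True,(255,0,0),1)
cv2.imwrite("pics/ov.png",big)
for c,s in blobs(im):
    if 300<s[4]<1500: print(tr(ray("top",c,70)).round(1),tr(ray("top",c,107)).round(1))
E
```

```text
[-77.4  72.6] [-72.3  65.1]
[70.4 70.3] [68.1 63. ]
[ 8.4 -8.9] [  9.1 -12.3]
[-74.7 -59.3] [-69.8 -60.2]
[ 75.  -66.9] [ 72.5 -67.4]
```

View pics/ov.png

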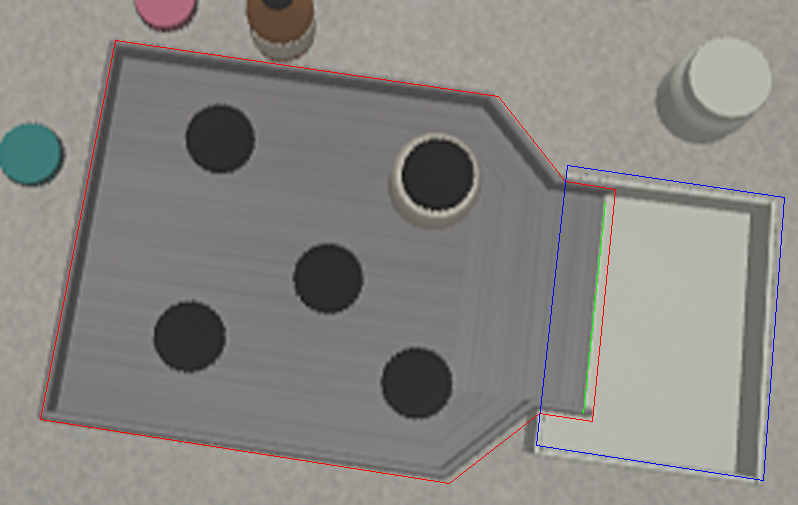

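Emit:
drive_tool(plan=[[0,0,0,0,0,7.1,0.32],[0,0,0,0,0,7.1,0.32],[0,0,0,0,0,7.1,0.32],[0,0,0,0,0,7.1,0.32],[0,0,0,0,0,7.1,0.32],[0,0,0,0,0,7.1,0.32],[0,0,0,0,0,7.1,0.32],[0,0,0,0,0,7.1,0.32],[0,0,0,0,0,7.1,0.32],[0,0,0,0,0,7.1,0.32],[0,0,0,0,0,3,0.32],[0,0,0,0,0,0,0.32]])

```text
clock: 1.15
tcp_pos: [242.6, 521.1, 205.2]
orientation: [0.0, 0.76, 0.649, -0.0]
contact_force: [-0.1, 0.5, 0.1]
opening: 30.1
```

```bash
python3 -c "
from h import *
st()"
```

```text
t 1.15 tray xy [-422.2 -378.8] z over floor 143.2 yaw y err deg 0.14 tilt [-0.    -0.001] F [-0.1  0.5  0.1] open 30.1
```

Emit:
drive_tool(plan=[[-1.4,1.0,0,0,0,0,0.32],[-2.8,1.95,0,0,0,0,0.32],[-2.8,1.95,0,0,0,0,0.32],[-2.8,1.95,0,0,0,0,0.32],[-2.8,1.95,0,0,0,0,0.32],[-2.8,1.95,0,0,0,0,0.32],[-2.8,1.95,0,0,0,0,0.32],[-2.8,1.95,0,0,0,0,0.32],[-2.8,1.95,0,0,0,0,0.32],[-2.8,1.95,0,0,0,0,0.32],[-2.8,1.95,0,0,0,0,0.32],[-2.8,1.95,0,0,0,0,0.32],[-2.8,1.95,0,0,0,0,0.32],[-2.8,1.95,0,0,0,0,0.32],[-2.8,1.95,0,0,0,0,0.32],[-2.8,1.95,0.5,0,0,0,0.32],[-1.3,0.95,1,0,0,0,0.32],[0,0,2.5,0,0,0,0.32],[0,0,2,0,0,0,0.32],[0,0,0,0,0,0,0.32]])

```text
clock: 2.82
tcp_pos: [478.2, 30.7, 141.9]
orientation: [-0.003, 0.76, 0.65, -0.003]
contact_force: [0.0, 0.1, -0.2]
opening: 29.8
```

```bash
python3 -c "
from h import *
st()"
```

```text
t 2.82 tray xy [ 24.4 -68.3] z over floor 79.9 yaw y err deg 0.19 tilt [-0.008  0.001] F [ 0.   0.1 -0.2] open 29.8
```

Emit:
drive_tool(plan=[[0,0,1.5,0,0,0,0.32],[0,0,2,0,0,0,0.32],[0,0,2,0,0,0,0.32],[0,0,1.2,0,0,0,0.32],[0,0,0.5,0,0,0,0.32],[0,0,0.2,0,0,0,0.32],[0,0,0,0,0,0,0.32]])

```text
clock: 3.4
tcp_pos: [481.7, 31.3, 72.0]
orientation: [0.0, 0.76, 0.65, 0.0]
contact_force: [-0.0, 0.0, 0.3]
opening: 30.1
```

```bash
python3 -c "
from h import *
st();look('p1')"
```

```text
t 3.4 tray xy [ 23.4 -64.9] z over floor 10.0 yaw y err deg 0.23 tilt [0.001 0.   ] F [-0.   0.   0.3] open 30.1
[272.2 191.9] [ 26  25 501] [-77.4  72.6]
[343.5 209.5] [ 66  30 827] [52.8 60. ]
[309.5 330.5] [ 51  26 968] [  24.7 -152.1]
```

View pics/p1.png

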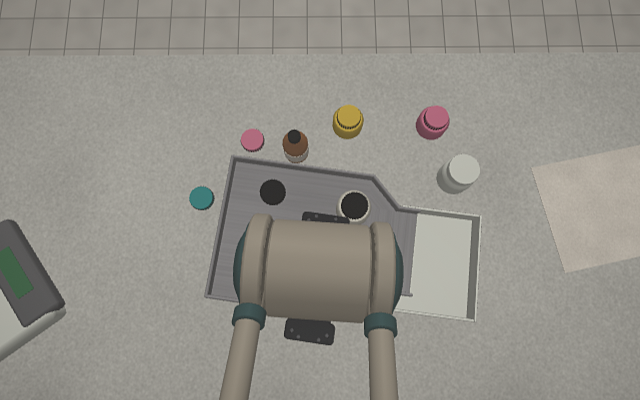

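Emit:
drive_tool(plan=[[0,0,0.3,0,0,0,0.32],[0,0,0.15,0,0,0,0.32],[-0.7,0,0,0,0,0,0.32],[-0.8,0,0,0,0,0,0.32],[-0.8,0,0,0,0,0,0.32],[-0.7,0.1,0,0,0,0,0.32],[-0.8,0.2,0,0,0,0,0.32],[-0.9,0.3,0,0,0,0,0.32],[-0.9,0.3,0,0,0,0,0.32],[-0.9,0.3,0,0,0,0,0.32],[-0.9,0.3,0,0,0,0,0.32],[-0.9,0.3,0,0,0,0,0.32],[-0.9,0.3,0,0,0,0,0.32],[-0.9,0.3,0,0,0,0,0.32],[-0.9,0.3,0,0,0,0,0.32],[-0.9,0.2,0,0,0,0,0.32],[-0.9,0.1,0,0,0,0,0.32]])

```text
clock: 4.87
tcp_pos: [491.2, -101.0, 66.9]
orientation: [0.0, 0.76, 0.65, 0.0]
contact_force: [-0.1, 0.3, -0.3]
opening: 29.9
```

```bash
python3 -c "
from h import *
st();look('p2w','wrist');look('p2')"
```

```text
t 4.87 tray xy [152.4 -34.5] z over floor 4.9 yaw y err deg 0.19 tilt [ 0. -0.] F [-0.1  0.3 -0.3] open 29.9Traceback (most recent call last):
  File "<string>", line 3, in <module>
    st();look('p2w','wrist');look('p2')
         ~~~~^^^^^^^^^^^^^^^
  File "h.py", line 26, in look
    if 300<s[4]<1500: print(c,s[2:],tr(ray(n,c,70)).round(1))
                                       ~~~^^^^^^^^
  File "h.py", line 9, in ray
    K,R,t=KRt(n); c=-R.T@t; d=R.T@np.linalg.inv(K)@np.array([uv[0],uv[1],1.]); return c+d*(z-c[2])/d[2]
          ~~~^^^
  File "h.py", line 7, in KRt
    return K,cv2.Rodrigues(m["rvec"])[0],m["tvec"]
                           ~^^^^^^^^
KeyError: 'rvec'
```

View pics/p2w.png

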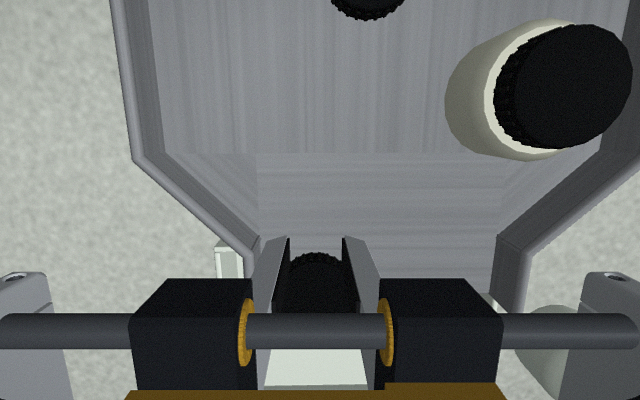

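Emit:
drive_tool(plan=[[-0.8,0.1,0,0,0,0,0.32],[-1,0.1,0,0,0,0,0.32],[-1.2,0.1,0,0,0,0,0.32],[-1.2,0,0,0,0,0,0.32],[0.2,0,0,0,0,0,0.32],[0,0,0,0,0,0,0.32]])

```text
clock: 5.42
tcp_pos: [487.5, -140.4, 66.9]
orientation: [-0.0, 0.761, 0.649, 0.0]
contact_force: [-0.9, 0.6, 0.4]
opening: 29.6
```

```bash
sed -i 's/if 300<s/if n!="wrist" and 300<s/' h.py; python3 -c "
from h import *
st();look('p3w','wrist');look('p3')"
```

```text
t 5.42 tray xy [191.9 -31.9] z over floor 4.9 yaw y err deg 0.08 tilt [-0.     0.001] F [-0.9  0.6  0.4] open 29.6
[272.2 191.9] [ 26  25 494] [-77.4  72.6]
[354.  205.3] [ 27  26 538] [70.2 70.3]
[431.9 242.6] [  44   91 1378] [213.5  25. ]
[312.9 244.3] [ 25  26 505] [ 8.5 -8.9]
[260.6 266.1] [ 26  26 526] [-74.9 -59.4]
[429.  310.8] [ 40  57 929] [219.6 -90.6]
```

View pics/p3w.png

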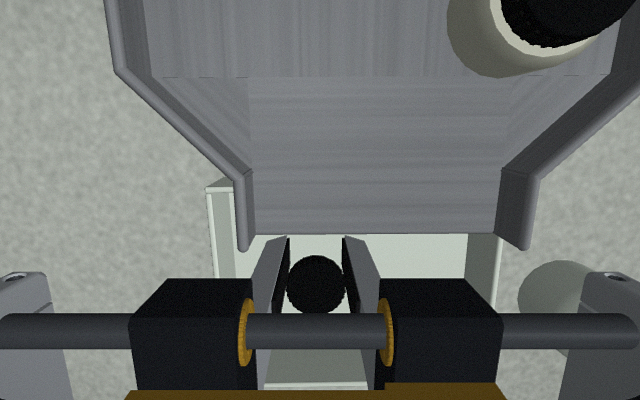

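View pics/p3.png

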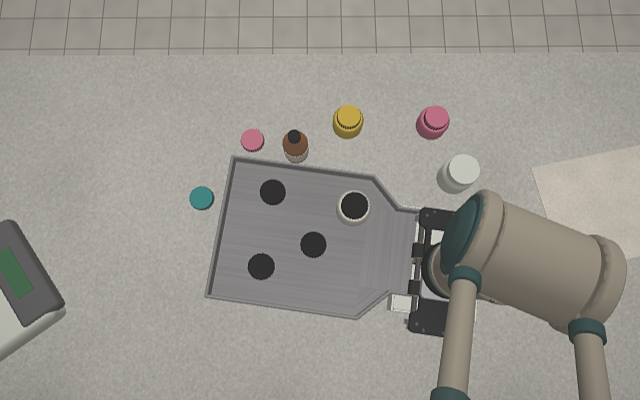

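Emit:
drive_tool(plan=[[0,0,-2,0,0,0,0.32],[0,0,-2.5,0,0,0,0.32],[2,0.2,0,0,0,0,0.32],[3,0.3,0,0,0,0,0.32],[3.5,0.3,0,0,0,0,0.32],[3.5,0.4,0,0,0,0,0.32],[3.5,0.4,0,0,0,0,0.32],[3.5,0.4,0,0,0,0,0.32],[3,0.3,0,0,0,0,0.32],[1.7,0,0,0,0,0,0.32],[0,0,1,0,0,0,0.32],[0,0,1.5,0,0,0,0.32],[0,0,1.3,0,0,0,0.32],[0,0,0.6,0,0,0,0.32],[0,0,0.1,0,0,0,0.32],[0,0,0,0,0,0,0.32]])

```text
clock: 6.85
tcp_pos: [546.8, 90.1, 66.5]
orientation: [-0.0, 0.76, 0.65, -0.001]
contact_force: [0.3, -0.4, 0.9]
opening: 29.8
```

```bash
python3 -c "
from h import *
st()"
```

```text
t 6.85 tray xy [-45.1 -10. ] z over floor 4.5 yaw y err deg 0.16 tilt [-0.001 -0.   ] F [ 0.3 -0.4  0.9] open 29.8
```

Emit:
drive_tool(plan=[[-0.7,0,0,0,0,0,0.32],[-0.8,0,0,0,0,0,0.32],[-0.7,0,0,0,0,0,0.32],[-0.6,0,0,0,0,0,0.32],[-0.8,0,0,0,0,0,0.32],[-1,0,0,0,0,0,0.32],[-1,0,0,0,0,0,0.32],[-1,0,0,0,0,0,0.32],[-1,0,0,0,0,0,0.32],[-1,0,0,0,0,0,0.32],[-1,0,0,0,0,0,0.32],[-1,0,0,0,0,0,0.32],[-1,0,0,0,0,0,0.32],[-1,0,0,0,0,0,0.32],[-1,0,0,0,0,0,0.32],[-1,0,0,0,0,0,0.32]])

```text
clock: 8.18
tcp_pos: [524.4, -54.7, 67.0]
orientation: [-0.0, 0.76, 0.65, 0.0]
contact_force: [-0.0, -0.6, -0.4]
opening: 30.0
```

Emit:
drive_tool(plan=[[-0.9,0.2,0,0,0,0,0.32],[-0.9,0.3,0,0,0,0,0.32],[-0.9,0.4,0,0,0,0,0.32],[-0.9,0.4,0,0,0,0,0.32],[-0.9,0.4,0,0,0,0,0.32],[-0.9,0.4,0,0,0,0,0.32],[-0.9,0.3,0,0,0,0,0.32],[-1,0.2,0,0,0,0,0.32],[-0.9,0,0,0,0,0,0.32],[0,0,0,0,0,0,0.32]])

```text
clock: 9.02
tcp_pos: [537.4, -140.6, 66.9]
orientation: [0.0, 0.761, 0.649, -0.0]
contact_force: [0.3, 0.5, 0.3]
opening: 30.0
```

```bash
python3 -c "
from h import *
st();look('p4w','wrist');look('p4')"
```

```text
t 9.02 tray xy [184.1  17.4] z over floor 4.9 yaw y err deg 0.11 tilt [-0.    -0.001] F [0.3 0.5 0.3] open 30.0
[429.1 205.5] [  46  106 1259] [202.3  89.9]
[272.2 191.8] [ 26  25 494] [-77.4  72.8]
[354.  205.3] [ 27  26 538] [70.2 70.3]
[422.  275.5] [ 34  53 949] [202.  -33.9]
[260.6 266.1] [ 26  26 527] [-74.9 -59.4]
```

View pics/p4w.png

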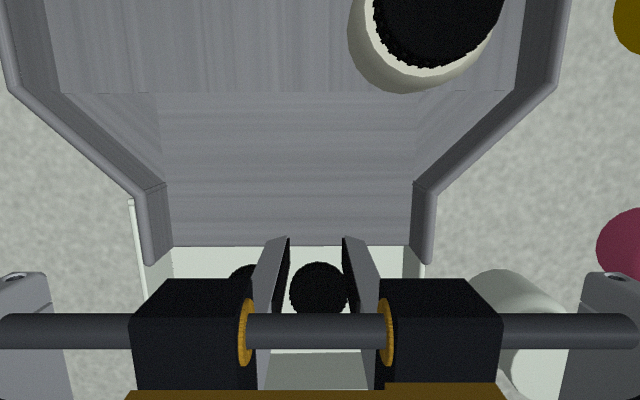

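Emit:
drive_tool(plan=[[0,0,-2,0,0,0,0.32],[0,0,-2.5,0,0,0,0.32],[2,-0.6,0,0,0,0,0.32],[3.3,-1,0,0,0,0,0.32],[3.5,-1,0,0,0,0,0.32],[3.5,-1,0,0,0,0,0.32],[3.5,-1,0,0,0,0,0.32],[3.5,-1,0,0,0,0,0.32],[3.5,-1,0,0,0,0,0.32],[3.5,-1,0,0,0,0,0.32],[2.5,0,0,0,0,0,0.32],[1.5,0,0,0,0,0,0.32],[0,0,0,0,0,0,0.32]])

```text
clock: 10.2
tcp_pos: [509.4, 175.9, 112.1]
orientation: [-0.0, 0.759, 0.651, 0.001]
contact_force: [-0.4, 0.3, -0.4]
opening: 29.8
```

```bash
python3 -c "
from h import *
st()"
```

```text
t 10.2 tray xy [-123.9  -60.6] z over floor 50.1 yaw y err deg 0.42 tilt [0.001 0.002] F [-0.4  0.3 -0.4] open 29.8
```

Emit:
drive_tool(plan=[[0,0,1,0,0,0,0.32],[0,0,1.5,0,0,0,0.32],[0,0,1.3,0,0,0,0.32],[0,0,0.6,0,0,0,0.32],[0,0,0.1,0,0,0,0.32],[-0.7,0,0,0,0,0,0.32],[-0.7,0,0,0,0,0,0.32],[-0.7,0,0,0,0,0,0.32],[-0.6,0,0,0,0,0,0.32],[-0.8,0,0,0,0,0,0.32],[-1,0.1,0,0,0,0,0.32],[-1,0.1,0,0,0,0,0.32],[-1,0.1,0,0,0,0,0.32],[-1,0.1,0,0,0,0,0.32],[-1,0.1,0,0,0,0,0.32],[-1,0.1,0,0,0,0,0.32],[-1,0.1,0,0,0,0,0.32],[-1,0.1,0,0,0,0,0.32],[-1,0.1,0,0,0,0,0.32],[-1,0.1,0,0,0,0,0.32]])

```text
clock: 11.87
tcp_pos: [498.4, 36.5, 67.0]
orientation: [-0.0, 0.76, 0.65, 0.0]
contact_force: [-0.8, 0.4, -0.2]
opening: 30.2
```

```bash
python3 -c "
from h import *
st();look('p5w','wrist')"
```

```text
t 11.87 tray xy [ 15.5 -49.3] z over floor 5.0 yaw y err deg 0.18 tilt [0. 0.] F [-0.8  0.4 -0.2] open 30.2
```

View pics/p5w.png

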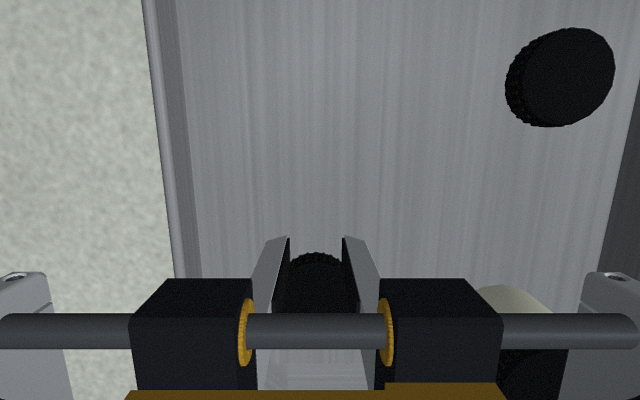

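Emit:
drive_tool(plan=[[-0.8,0.1,0,0,0,0,0.32],[-1,0.1,0,0,0,0,0.32],[-1,0.1,0,0,0,0,0.32],[-1,0.2,0,0,0,0,0.32],[-1,0.2,0,0,0,0,0.32],[-1,0.2,0,0,0,0,0.32],[-1,0.2,0,0,0,0,0.32],[-1,0.2,0,0,0,0,0.32],[-1,0.1,0,0,0,0,0.32],[-1,0.1,0,0,0,0,0.32],[-1,0,0,0,0,0,0.32],[-1,0,0,0,0,0,0.32],[-1,0,0,0,0,0,0.32],[-1,0,0,0,0,0,0.32],[-1,0,0,0,0,0,0.32],[-1,0,0,0,0,0,0.32],[-1.1,0,0,0,0,0,0.32],[-0.7,0,0,0,0,0,0.32],[0,0,0,0,0,0,0.32]])

```text
clock: 13.5
tcp_pos: [485.8, -140.3, 67.0]
orientation: [0.0, 0.761, 0.649, -0.0]
contact_force: [-0.1, -0.1, 0.5]
opening: 29.6
```

```bash
python3 -c "
from h import *
st();look('p6w','wrist');look('p6')"
```

```text
t 13.5 tray xy [192.1 -33.6] z over floor 5.0 yaw y err deg 0.09 tilt [ 0.    -0.001] F [-0.1 -0.1  0.5] open 29.6
[272.2 191.9] [ 26  25 495] [-77.4  72.6]
[354.  205.3] [ 27  26 538] [70.2 70.3]
[426.9 312.1] [  41   74 1180] [216.3 -93.3]
```

View pics/p6w.png

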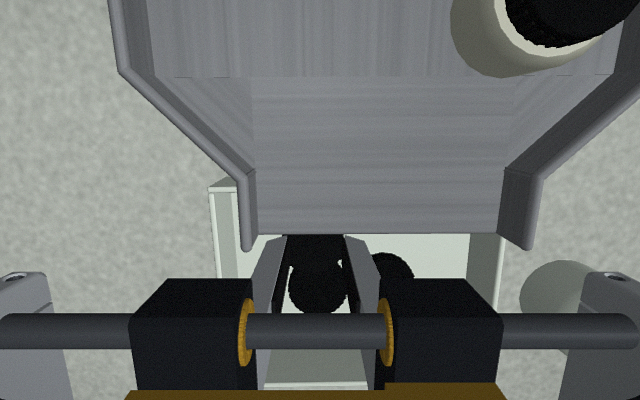

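Emit:
drive_tool(plan=[[0,0,-2.5,0,0,0,0.32],[0,0,-3.5,0,0,0,0.32],[0,0,-2,0,0,0,0.32],[2,0,0,0,0,0,0.32],[3.3,0,0,0,0,0,0.32],[3.5,0.5,0,0,0,0,0.32],[3.5,1.5,0,0,0,0,0.32],[3.5,1.7,0,0,0,0,0.32],[3.5,1.7,0,0,0,0,0.32],[3.5,1.7,0,0,0,0,0.32],[3.5,1.7,0,0,0,0,0.32],[3,1.3,0,0,0,0,0.32],[2,0.6,0,0,0,0,0.32],[0,0,0,0,0,0,0.32]])

```text
clock: 14.77
tcp_pos: [641.7, 158.8, 146.2]
orientation: [-0.001, 0.759, 0.651, 0.001]
contact_force: [0.7, -0.5, 0.6]
opening: 30.1
```

```bash
python3 -c "
from h import *
st(); im=look('p7'); cv2.imwrite('pics/p7z.png',cv2.resize(im[180:340,330:500],None,fx=3.5,fy=3.5,interpolation=2))"
```

```text
t 14.77 tray xy [-128.    72.8] z over floor 84.2 yaw y err deg 0.44 tilt [0.001 0.003] F [ 0.7 -0.5  0.6] open 30.1
[229.1  48.1] [ 18  82 487] [-206.9  338.2]
[238.8 118.6] [  32   79 1098] [-162.   200.1]
[272.2 191.9] [ 26  25 495] [-77.4  72.6]
[354.  205.3] [ 27  26 538] [70.2 70.3]
[437.8 250.3] [ 25  24 449] [224.9  13.2]
[428.7 277.8] [ 40  26 787] [213.8 -36. ]
```

View pics/p7z.png

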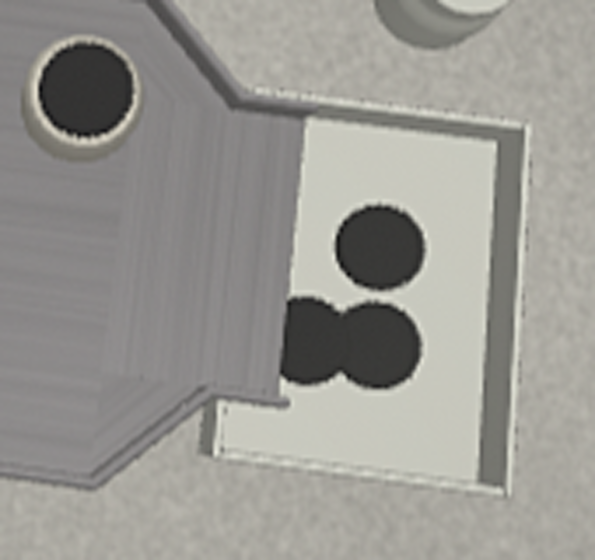

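Emit:
drive_tool(plan=[[-0.3,0,2,0,0,0,0.32],[0,0,2.5,0,0,0,0.32],[0,0,2,0,0,0,0.32],[0,0,0.9,0,0,0,0.32],[0,0,0.5,0,0,0,0.32],[-0.6,0,0,0,0,0,0.32],[-0.7,0,0,0,0,0,0.32],[-0.7,0,0,0,0,0,0.32],[-0.6,-0.2,0,0,0,0,0.32],[-0.7,-0.4,0,0,0,0,0.32],[-0.8,-0.6,0,0,0,0,0.32],[-0.8,-0.6,0,0,0,0,0.32],[-0.8,-0.6,0,0,0,0,0.32]])

```text
clock: 15.9
tcp_pos: [606.2, 97.5, 68.2]
orientation: [-0.0, 0.76, 0.65, 0.0]
contact_force: [-0.6, -0.1, -0.2]
opening: 30.2
```

```bash
python3 -c "
from h import *
st();look('p8w','wrist')"
```

```text
t 15.9 tray xy [-61.9  47.5] z over floor 6.2 yaw y err deg 0.18 tilt [-0.  0.] F [-0.6 -0.1 -0.2] open 30.2
```

View pics/p8w.png

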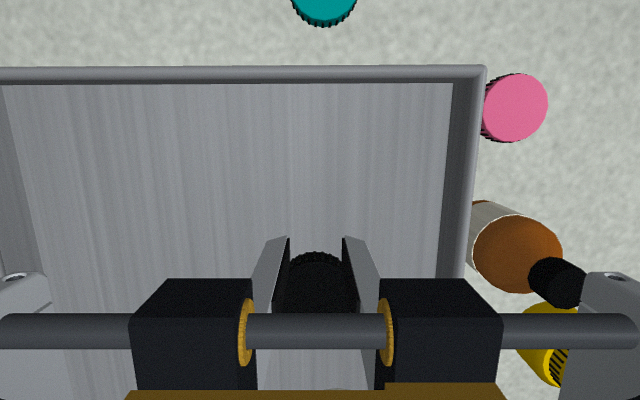

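Emit:
drive_tool(plan=[[-0.8,-0.6,0.1,0,0,0,0.32],[-0.8,-0.6,0,0,0,0,0.32],[-0.8,-0.6,0,0,0,0,0.32],[-0.8,-0.6,0,0,0,0,0.32],[-0.8,-0.6,0,0,0,0,0.32],[-0.8,-0.6,0,0,0,0,0.32],[-0.8,-0.6,0,0,0,0,0.32],[-0.8,-0.6,0,0,0,0,0.32],[-0.8,-0.5,0,0,0,0,0.32],[-0.8,-0.3,0,0,0,0,0.32],[-0.8,0,0,0,0,0,0.32]])

```text
clock: 16.87
tcp_pos: [537.2, 19.5, 67.0]
orientation: [-0.0, 0.76, 0.65, -0.0]
contact_force: [0.1, 0.0, 0.2]
opening: 30.3
```

```bash
python3 -c "
from h import *
st();look('p9w','wrist')"
```

```text
t 16.87 tray xy [26.2 -8.2] z over floor 5.0 yaw y err deg 0.19 tilt [-0.  0.] F [0.1 0.  0.2] open 30.3
```

View pics/p9w.png

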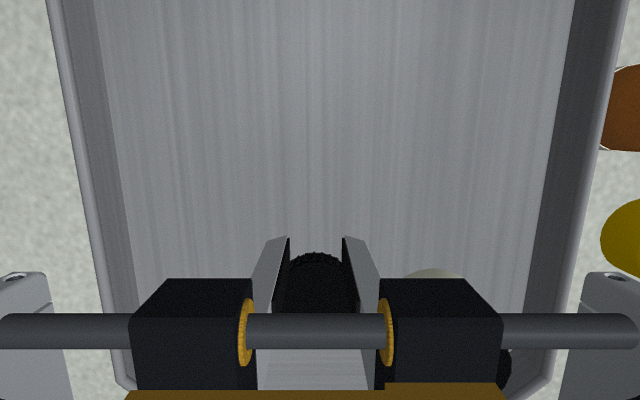

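Emit:
drive_tool(plan=[[-0.8,0,0,0,0,0,0.32],[-1,0,0,0,0,0,0.32],[-1,0,0,0,0,0,0.32],[-1,0,0,0,0,0,0.32],[-1,0,0,0,0,0,0.32],[-1,0,0,0,0,0,0.32],[-1,0,0,0,0,0,0.32],[-1,0,0,0,0,0,0.32],[-1,0.2,0,0,0,0,0.32],[-1,0.4,0,0,0,0,0.32],[-0.9,0.5,0,0,0,0,0.32],[-0.9,0.5,0,0,0,0,0.32],[-0.9,0.5,0,0,0,0,0.32],[-0.9,0.5,0,0,0,0,0.32],[-0.9,0.5,0,0,0,0,0.32],[-0.9,0.4,0,0,0,0,0.32],[-0.9,0.1,0,0,0,0,0.32],[-0.8,0,0,0,0,0,0.32],[0,0,0,0,0,0,0.32]])

```text
clock: 18.5
tcp_pos: [547.2, -154.0, 66.8]
orientation: [0.0, 0.761, 0.649, -0.0]
contact_force: [0.1, 0.5, -0.1]
opening: 30.2
```

```bash
python3 -c "
from h import *
st();look('p10w','wrist')"
```

```text
t 18.5 tray xy [195.9  29.2] z over floor 4.8 yaw y err deg 0.11 tilt [-0. -0.] F [ 0.1  0.5 -0.1] open 30.2
```

View pics/p10w.png

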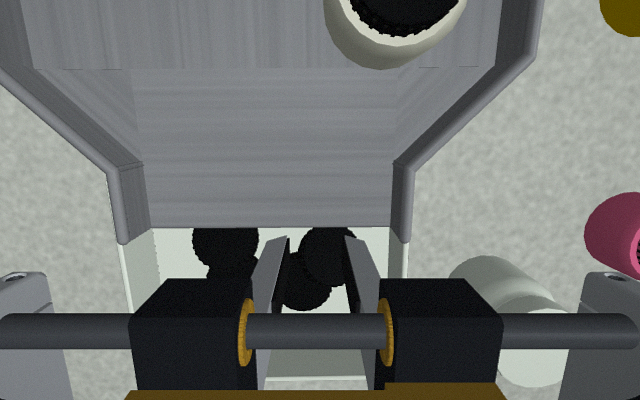

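All four lids are in the tub. I'll raise the tool and back away over the tray for a final look.

Emit:
drive_tool(plan=[[0,0,-2,0,0,0,0.32],[0,0,-3,0,0,0,0.32],[0,0,-4,0,0,0,0.32],[0,0,-4,0,0,0,0.32],[2,-1,0,0,0,0,0.32],[3.5,-2,0,0,0,0,0.32],[3.5,-2,0,0,0,0,0.32],[3.5,-2,0,0,0,0,0.32],[3.5,-2,0,0,0,0,0.32],[3.5,-2,0,0,0,0,0.32],[3.5,-2,0,0,0,0,0.32],[3.5,-2,0,0,0,0,0.32],[3.5,-2,0,0,0,0,0.32],[3.5,-2,0,0,0,0,0.32],[2,-1,0,0,0,0,0.32],[0,0,0,0,0,0,0.32],[0,0,0,0,0,0,0.32]])

```text
clock: 19.97
tcp_pos: [404.3, 230.1, 197.0]
orientation: [0.0, 0.759, 0.651, -0.0]
contact_force: [-0.2, -1.0, -1.0]
opening: 30.2
```

```bash
python3 -c "
from h import *
st(); im=look('end'); d=cv2.absdiff(im,cv2.imread('pics/top0.png')); 
cv2.imwrite('pics/endz.png',np.hstack([cv2.resize(x[90:340,180:500],None,fx=1.25,fy=1.6) for x in (im,d)])); look('ends','scene')"
```

```text
t 19.97 tray xy [-160.7 -173. ] z over floor 135.0 yaw y err deg 0.39 tilt [-0. -0.] F [-0.2 -1.  -1. ] open 30.2
[354.  205.3] [ 27  26 538] [70.2 70.3]
[433.5 244.2] [ 36  37 836] [216.5  22.6]
[428.9 277.8] [ 40  26 804] [214.1 -36. ]
[235.3 169.3] [ 40  40 798] [205.5  36. ]
[285.8 186.1] [ 24  22 391] [81.2 37. ]
```

View pics/endz.png

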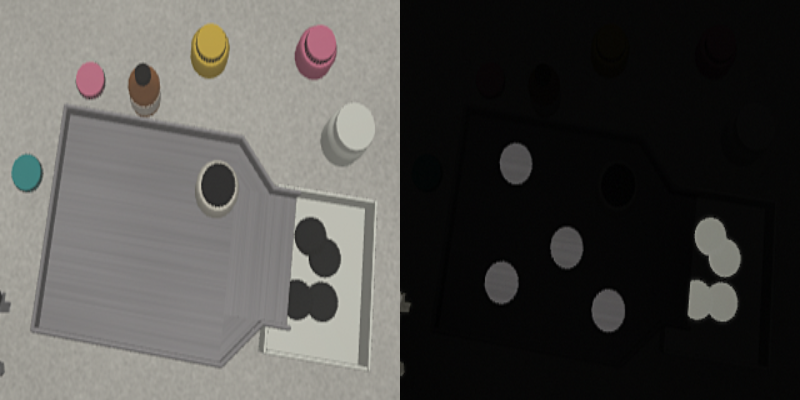

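View pics/ends.png

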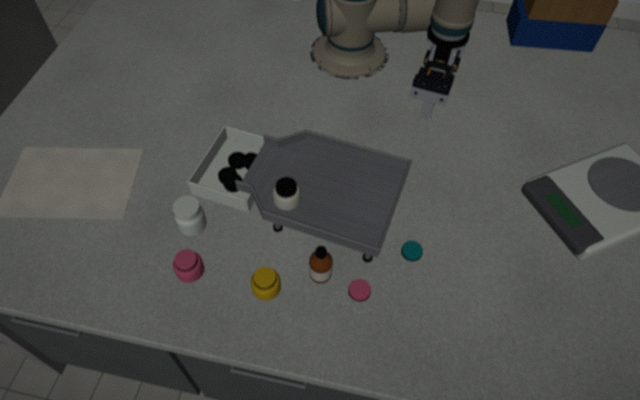

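```bash
python3 -c "
from h import *
print(ctrl.hand_in())"
```

```text
the job is handed in; nothing more can be done
None
```

I swept all four lids one at a time out over the spout, and they all lie in the tub. The partly open fingertips (30 mm) cradled each lid from behind. The lid on the jar's side of the tray went diagonally round the jar. The job was handed in at about 20 s of the 67 s allowed.

- **Lids:** the last top and scene pictures show the tray empty of loose lids. The tub holds two overlapping pairs, with one lid of each pair leaning on the other.
- **Other objects:** compared with the first top picture, only the lids changed. The jar's lid stayed within 0.1 pixel (well under 1 mm), and the tub, bottle and pot show no shift.
- **Forces and contact:** the readings I took stayed at about 1 N or less. These were at the end of each move, so a brief peak in between would not show. The arm ended clear, 135 mm above the tray floor.
- **Not measured:** I did not measure the leaning lids' centre heights against the 48 mm limit. In the pictures they lie below the tub's rim. The spout edge hides part of one of them from above.

No check failed or disagreed.

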